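Load a pellet block on an x-y stage and step its pellets under a probe

ROBOT

A 6-joint arm with a two-finger parallel gripper is mounted at the origin on the work surface; the furniture and walls round the work are solid. World frame = base frame: x ahead of the robot, y to its left, z up, the work surface at z = 0. Lengths are in m, angles in rad, forces in N, time in s.
With the tool pointing down it reaches from about 0.3 to 0.875 m from the base axis. Payload 6.4 kg.
Tool frame: the origin (TCP) lies on the centre line of the jaws, within the pads' length; the fingertips stand 25 mm ahead of it and the grasp point (between the pads) lies 6 mm ahead of it; z points along the fingers, y is the line along which they close (so a half turn about z gives the same grasp; the last joint's range is limited). The gripper opens to 88 mm and grips with 3 to 60 N. Pads are 18 mm wide; open, the fingers measure 123 mm over their backs; the gripper's body (75 mm by 187 mm) begins 45 mm behind the grasp point.
Start: joints at [-0.206, 0.181, 1.607, -0, 1.354, -0.206], TCP at [0.575, 0, 0.264] pointing down, gripper open.
Joint ranges: [-2.99, 2.99], [-0.89, 2.07], [0.3, 2.58], [-1.14, 4.28], [0, 2.63], [-3.12, 3.12]. Speed limits (rad/s): [2.57, 2.57, 3.01, 3.14, 3.14, 3.14].

INTERFACE

Orientations are given as a unit quaternion [w, x, y, z].
In Python, from cell import env, imaging, probe_bus gives the robot as it stands (env), with the cameras (imaging) and the readings (probe_bus).
- The arm moves only by the shell command python3 nudge.py 'ROWS'. ROWS is a JSON list of rows, 1 to 8 of them, each of 7 numbers: the finger opening in m, then dx, dy, dz in m, then a rotation vector rx, ry, rz in rad; each row is the pose to reach, as a shift and turn from the pose commanded when the command began, along the tool's axes at that moment; what a row does not reach only later rows make up. A row lasts 1/8 s, in which the tool goes at most 0.0625 m and 0.188 rad, less where a joint would pass 70% of its speed; a pose out of reach is approached as far as the arm can. The fingers move at their own pace and stop on an object; the grip force is fixed at half the most. Time passes only in rows, so rows that do not move let the fingers close. It prints the time, the measured TCP pose, the force, the opening and the grip force at its end.
- probe_bus.read_state(): the state, without advancing time (a new reading comes with each control period).
- imaging.get_image(name): name is "scene" or "side" or "wrist"; returns the picture (480x640x3 uint8, blue, green, red); there is no depth.
- imaging.camera_info(name): a dict with "intrinsics" (3x3 intrinsics, pixels), "D" ([k1, k2, p1, p2, k3] as OpenCV has them; the pictures are not rectified), "world_to_cam" (4x4, takes a point from world to camera coordinates). Camera axes: x right, y down, z forward; pixel columns grow to the right and rows downward; lengths in m; the calibration is good to about 2 mm. A picture is of the moment at which its call begins: read the wrist's pose just before it. camera_info takes no time and is no camera call; for the wrist camera it gives the pose at the moment of the call.
- env.hand_in(): hands the job in; it is judged then, once.
The state is a dict: "time_s": time; "joint_pos": joint angles; "joint_vel": joint speeds; "tau": joint torques, N m; "tool_pos": TCP position; "tcp_rot": TCP orientation; "contact_force": force on the tool from outside, world axes, zero at the start; "moment": the same for the moment, N m; "finger_gap": finger opening in m; "gripper_force": force on a finger pad.
Only numpy, scipy, OpenCV 4.12 (cv2) and the standard library are available. Lean on these libraries where they do the work, as an engineer would, in place of code of your own. Each camera call takes 0.05 s, during which the arm holds its last target. There are 200 camera calls.

TASK

Fit the loose L-shaped sample block, right way round and flat down, into its place beside the fixed tile in the stage's carrier. Then slide the carrier (it has a knob; lean the hand to get in under the clear guard) until the large pellet is centred under the fixed probe tip, stand still there for about a second and a half while it is read, and go on until the small pellet is centred under the tip, where you leave it. Do not push against the guard or the probe, and do not knock over the two vials.

Things in the scene. Friction and masses are not known exactly. Their poses are not given: they have to be found in the camera images.
- stage: Fixed bed of the x-y stage: dark plate 150 mm (its x) by 278 mm (its y), turned up to 0.2 rad. Origin on the worktop near the bed's middle. +y: along the long rails from the loading end (right, seen from the robot) to the probe end (left); +x: across them, away from the robot.
- head: Fixed parts above the stage; origin and axes as the stage's. Aluminium column behind (stage x +102 to +136 mm, 245 mm high), grey arm 36 mm wide reaching forward from it (underside 205 mm up), probe hanging from the arm over stage point (0, +55) mm, clear guard plate under the arm.
- probe_tip (a point): Lower end of the fixed steel probe (tip 6 mm wide), 90 mm above the worktop, 26 mm above the block's top when that is seated. Fixed to the stage.
- guard_edge (a point): Middle of the right edge of the clear, black-rimmed, level guard plate, at its underside, 174 mm up. It covers stage x -78 to +88, y -8 to +118 mm. An upright hand on the knob would strike it when a pellet is brought under the probe: lean the hand about 40 degrees, fingers pointing down and to stage +y (left), wrist right of the guard.
- carriage (a joint): Lower slide, 0 to 0.185 m along stage +y; 0 is the loading end (right stop). Starts between 0 and 0.018. Stays where it is left: sliding friction about 2.5 N, no spring, no catches.
- carrier (a joint): Upper slide on the carriage, 0 to 0.076 m along stage +x (away from the robot), friction about 2 N, no spring, no catches. The large pellet comes under the probe at about carriage 0.172, carrier 0.008; the small one at about carriage 0.134, carrier 0.064.
- nest (a point): Where the block's origin belongs: centre of the nest's floor, 52 mm up, axes along the stage's; moves with the carrier. Aluminium frame 92 (x) by 72 mm (y) inside, walls 8 mm high and thick with sloped inner edges. The L-shaped space left in it is 1.5 mm wider than the block on every side; the block fits only with its axes along the nest's.
- tile (a point): Centre of the top of the dark fixed tile with a white face that fills the nest's rear left corner: nest x -3 to +46, y +1 to +36 mm, 12 mm above the nest's floor, front and side edges sloped; a tongue 12 mm wide, 8 mm high sticks out of it to y -8 mm at nest x +22 mm. Moves with the carrier.
- knob_grip (a point): Grip point, 82 mm up, of the black round knob at the carrier's right side, at nest (0, -62) mm: upright, 16 mm thick, from 66 to 94 mm above the worktop; may be gripped at any lean. Moves with the carrier.
- block: Loose L-shaped grey metal sample block, 140 g, 89 (its x) by 69 mm (its y), 12 mm high. Origin: centre of that rectangle, underside. Long leg: all of x, y -34.5 to -0.5 mm, its inner edge notched 16 mm wide, 9.5 deep at x +22 for the tile's tongue. Short leg: x -44.5 to -4.5, y to +34.5 mm. Lies flat right of the stage, its axes within 0.5 rad of the world axes.
- fin (a point): Grip point of the block's upright fin: 10 mm thick along block x, 26 mm long along block y, rising 18 mm above the block's top; this point is 10 mm above the block's top, at block (-10, -8) mm. The fin passes 8 mm under the probe tip.
- large_pellet (a point): Centre of the large pressed pellet's face (16 mm wide, pale, in a dark ring), on the long leg at block (+30, -20) mm, on the block's top.
- small_pellet (a point): Centre of the small pressed pellet's face (10 mm wide, pale, in a dark ring), on the short leg at block (-26, +18) mm, on the block's top.
- vial_a: A capped sample vial, 25 mm wide, 55 mm high, standing at the right rear; origin under it.
- vial_b: Another capped sample vial, 25 mm wide, 55 mm high, standing near the first; origin under it.

How it is judged:
On the way, in this order (a step that is already met when the one before it is completed fails the run):
1. the block lies seated in the nest (distance between block and nest below 0.0045 m and angle between the x axis of block and the x axis of nest, either way round below 0.09 rad and angle between block's own z axis and vertical below 0.06 rad), for 0.2 s.
2. the large pellet stands still under the probe tip, within 3.5 mm, for 1 s, the block still seated (all of step 1 and horizontal distance between large_pellet and probe_tip below 0.0035 m and linear speed of block below 0.012 m/s), for 1 s.
At the end, for the whole second after the job is handed in: the block lies flat, seated in the nest (origin within 4.5 mm of the nest point, which the fit itself ensures), the small pellet's centre is within 3 mm (seen from above) of the probe tip, all at rest, and both vials stand (all of step 1 and horizontal distance between small_pellet and probe_tip below 0.003 m and linear speed of block below 0.012 m/s and angle between each of vial_a, vial_b's own z axis and vertical below 0.3 rad); the robot touches nothing.
It fails at once if the guard, the probe or their support is pushed with more than 8 N (contact force between anything else and head above 8 N).
It fails at once if a vial is knocked over (angle between any of vial_a, vial_b's own z axis and vertical above 0.6 rad).
It also fails if it takes over 53 s, if anything falls off the work surface, if the arm or the gripper's body presses on something with over 40 N, if the wrist force passes 120 N, or if a joint passes its speed limit or range.

## Working session

There is one attempt and no reset: what is moved stays moved. The work goes in short steps, Python scripts to look and compute and a shell command to move; the robot and the scene stay as the last step left them, time stands still between calls to the robot, and variables do not carry over. Pictures are saved under pics/ and viewed, at most 10 in all, crops included, and the job is handed in when it is done.

```bash
ls; mkdir -p pics; python3 - <<'E'
from cell import env, imaging, probe_bus
import cv2,numpy as np
s=probe_bus.read_state();print(s)
for n in("scene","side","wrist"):
    c=imaging.camera_info(n);print(n,np.round(c["intrinsics"],1).tolist(),c["D"],np.round(c["world_to_cam"],4).tolist())
    cv2.imwrite(f"pics/{n}0.png",imaging.get_image(n))
E
```

```text
cell.py
nudge.py
pics
{'time_s': 0.0, 'joint_pos': array([-2.06267422e-01,  1.81526741e-01,  1.60800025e+00, -1.12262770e-05,
        1.35381640e+00, -2.06278702e-01]), 'joint_vel': array([-0.00089622, -0.00104879, -0.00066963, -0.00045685,  0.00137889,
       -0.00081247]), 'tau': array([-5.85923790e-04, -4.33866942e+01, -3.41848969e+01,  7.00952648e-02,
        3.87157314e-02, -1.54040990e-04]), 'tool_pos': array([5.74502266e-01, 1.37176565e-04, 2.62821901e-01]), 'tcp_rot': array([-7.29633831e-04,  7.07101664e-01,  7.07111356e-01, -4.83669421e-04]), 'contact_force': array([-0.38048145,  0.1346825 , -0.44477411]), 'moment': array([-0.00418509, -0.05964282, -0.02886854]), 'gripper_force': 0.0, 'finger_gap': 0.0880363353433838}
scene [[565.3, 0.0, 323.0], [0.0, 565.3, 228.5], [0.0, 0.0, 1.0]] [-0.04331287  0.          0.          0.          0.        ] [[0.8572, -0.5148, -0.0145, -0.5081], [-0.3738, -0.6026, -0.7051, 0.2752], [0.3543, 0.6098, -0.7089, 0.782], [0.0, 0.0, 0.0, 1.0]]
side [[491.2, 0.0, 319.5], [0.0, 491.2, 239.2], [0.0, 0.0, 1.0]] [-0.01821784  0.          0.          0.          0.        ] [[0.983, -0.1824, 0.0199, -0.554], [-0.0775, -0.5107, -0.8563, 0.136], [0.1663, 0.8402, -0.5162, 0.8759], [0.0, 0.0, 0.0, 1.0]]
wrist [[416.0, 0.0, 318.7], [0.0, 416.0, 235.1], [0.0, 0.0, 1.0]] [-0.06206558  0.          0.          0.          0.        ] [[1.0, 0.0008, -0.0008, -0.5749], [0.001, -0.9479, 0.3187, -0.0441], [-0.0005, -0.3187, -0.9479, 0.3897], [0.0, 0.0, 0.0, 1.0]]
```

View pics/scene0.png

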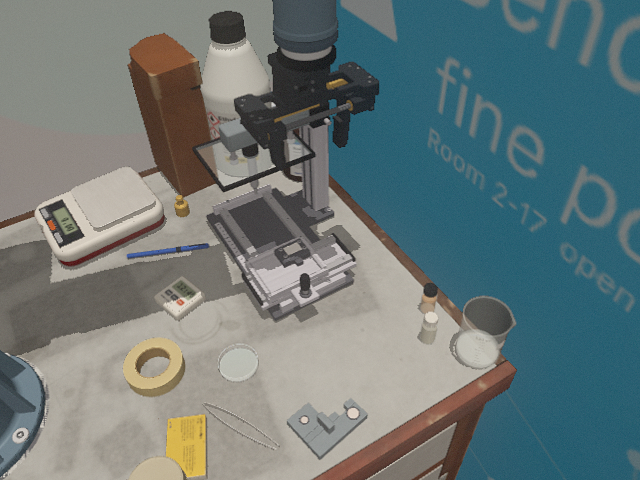

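View pics/side0.png

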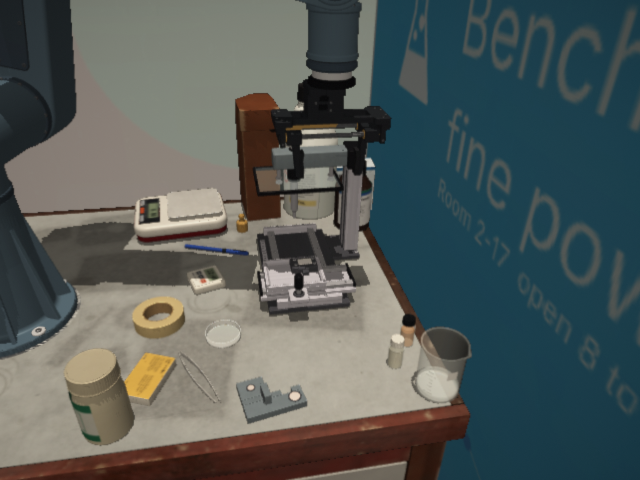

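View pics/wrist0.png

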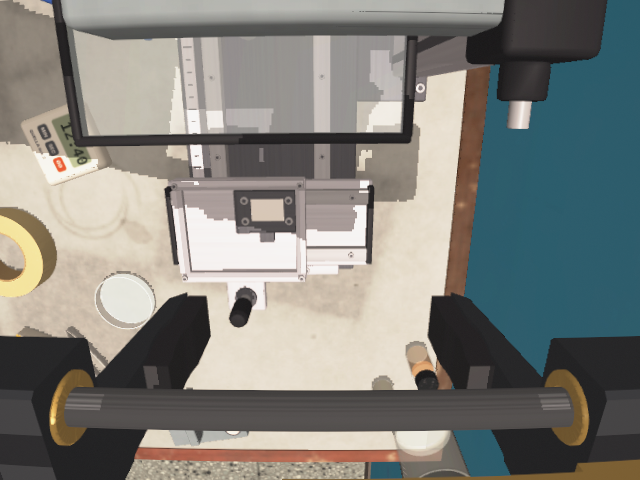

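The overviews show the block at about scene (327,425) with its large pellet right of the fin, the vials at (429,297) and (428,328), and the nest, knob and guard clear in the wrist view. The next step is rough positions from these pixels.

```bash
cat > h.py <<'E'
from cell import env, imaging, probe_bus
import cv2,numpy as np
from scipy.spatial.transform import Rotation as R
from scipy.optimize import least_squares
def ray(c,uv):
    K=np.array(c["intrinsics"]);D=np.array(c["D"]);T=np.array(c["world_to_cam"])
    p=cv2.undistortPoints(np.array(uv,float).reshape(-1,1,2),K,D).reshape(-1,2)
    d=np.c_[p,np.ones(len(p))]@T[:3,:3]
    return -T[:3,:3].T@T[:3,3],d
def onz(c,uv,z):
    o,d=ray(c,uv); return o+d*((z-o[2])/d[:,2])[:,None]
def proj(c,P):
    T=np.array(c["world_to_cam"]); 
    return cv2.projectPoints(np.array(P,float).reshape(-1,1,3),cv2.Rodrigues(T[:3,:3])[0],T[:3,3],np.array(c["intrinsics"]),np.array(c["D"]))[0].reshape(-1,2)
def tool():
    s=probe_bus.read_state();q=s["tcp_rot"];return np.array(s["tool_pos"]),R.from_quat([q[1],q[2],q[3],q[0]])
def snap(n,name,box=None,k=1):
    c=imaging.camera_info(n);im=imaging.get_image(n)
    if box: x0,y0,x1,y1=box;im=im[y0:y1,x0:x1]
    cv2.imwrite(f"pics/{name}.png",cv2.resize(im,None,fx=k,fy=k,interpolation=cv2.INTER_CUBIC));return c
E
python3 - <<'E'
from h import *
np.set_printoptions(precision=4,suppress=True)
s=imaging.camera_info("scene");d=imaging.camera_info("side");w=imaging.camera_info("wrist")
print("pellets scene",onz(s,[(304,420),(353,413)],.012)); print("side",onz(d,[(251,388),(295,397)],.012))
print("vials top scene",onz(s,[(431,288),(432,317)],.055),"side",onz(d,[(409,318),(397,339)],.055))
print("nest wrist",onz(w,[(172,183),(304,179),(306,278),(184,279)],.060))
print("tile",onz(w,[(268,210)],.064),"knobtop",onz(w,[(246,296)],.094),"guard edge",onz(w,[(77,143),(410,138)],.174))
E
```

```text
pellets scene [[ 0.4136 -0.2482  0.012 ]
 [ 0.4763 -0.2745  0.012 ]]
side [[ 0.4135 -0.2497  0.012 ]
 [ 0.4756 -0.2772  0.012 ]]
vials top scene [[ 0.6794 -0.1819  0.055 ]
 [ 0.6462 -0.2259  0.055 ]] side [[ 0.6784 -0.1825  0.055 ]
 [ 0.643  -0.2275  0.055 ]]
nest wrist [[ 0.4587  0.0177  0.06  ]
 [ 0.5635  0.0206  0.06  ]
 [ 0.5644 -0.0643  0.06  ]
 [ 0.4598 -0.0656  0.06  ]]
tile [[ 0.5348 -0.0035  0.064 ]] knobtop [[ 0.5189 -0.0641  0.094 ]] guard edge [[0.4529 0.0615 0.174 ]
 [0.6203 0.0633 0.174 ]]
```

```bash
python3 nudge.py '[[0.088,-0.058,-0.034,0.01,0,0,-0.05],[0.088,-0.115,-0.068,0.02,0,0,-0.1],[0.088,-0.172,-0.10,0.03,0,0,-0.15],[0.088,-0.23,-0.135,0.04,0,0,-0.19],[0.088,-0.23,-0.135,0.04,0,0,-0.19],[0.088,-0.23,-0.135,0.04,0,0,-0.19]]'
python3 - <<'E'
from h import *
import pickle
im=cv2.imread("pics/wrist0.png")[165:345,155:395];cv2.imwrite("pics/nestcrop.png",cv2.resize(im,None,fx=3.3,fy=3.3,interpolation=cv2.INTER_CUBIC))
c=snap("wrist","block1");pickle.dump((c,tool()),open("block1.pkl","wb"))
E
```

```text
time_s: 0.9
tool_pos: [0.4392, -0.2309, 0.2233]
tcp_rot: [-0.0, 0.638, 0.77, 0.0]
contact_force: [0.6, -0.1, 0.0]
finger_gap: 0.0879
gripper_force: 0.0
```

View pics/nestcrop.png

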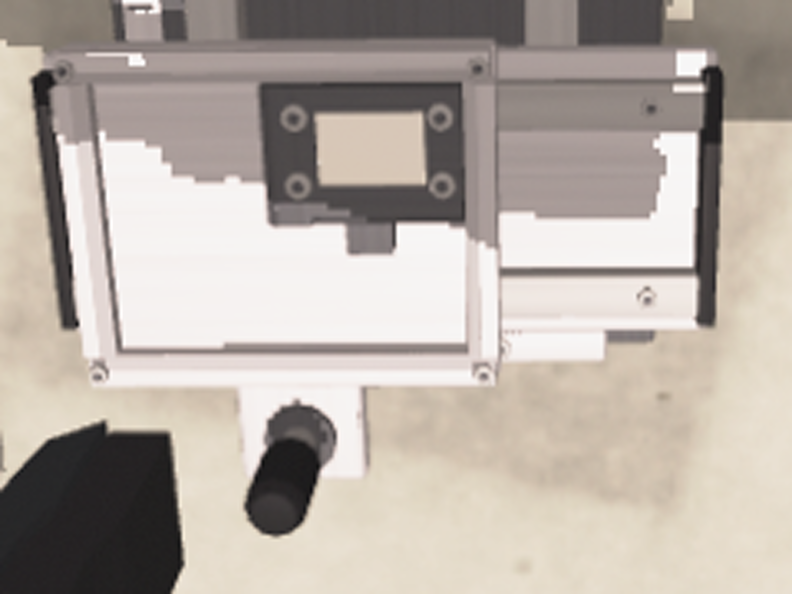

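View pics/block1.png

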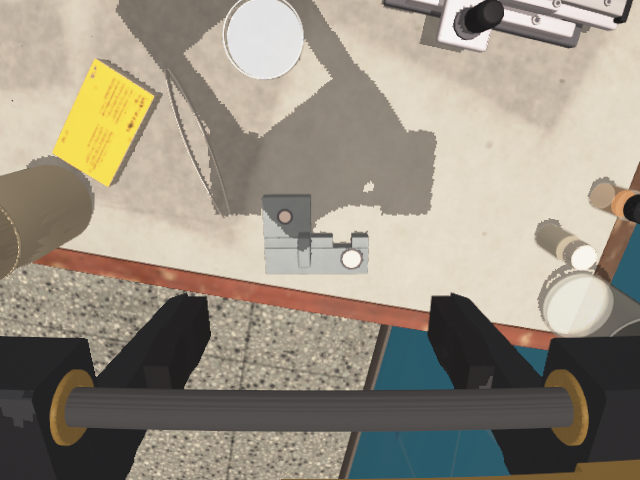

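The nest crop shows rim screws at crop (62,70), (478,67), (484,372) and (98,372), the white tile face centred near (370,150) and the knob top at (274,512). The block picture has the small pellet at (285,217), the large one at (351,259), and the block nearly aligned with the tool.

```bash
cat >> h.py <<'E'
def fit(c,P,uv,x0):
    P=np.array(P,float)/1000;uv=np.array(uv,float)
    f=lambda q:(proj(c,np.c_[P[:,:2]@R.from_euler('z',q[2]).as_matrix()[:2,:2].T+q[:2],P[:,2]])-uv).ravel()
    r=least_squares(f,x0,loss='soft_l1',x_scale=[.01,.01,.1]);return r.x,f(r.x).reshape(-1,2)
np.set_printoptions(precision=4,suppress=True)
E
cat > m.py <<'E'
from h import *
import pickle
c,_=pickle.load(open("block1.pkl","rb"))
print("block",*fit(c,[(-26,18,12),(30,-20,12),(-44.5,-34.5,12),(44.5,-34.5,12),(-44.5,34.5,12),(-4.5,34.5,12)],[(285,216.5),(351,259),(264.5,273.5),(368,273.5),(262.5,195),(311,195)],[.44,-.26,.19]))
# wrist camera at start pose: from saved numbers
T=np.array([[1.0,0.0008,-0.0008,-0.5749],[0.001,-0.9479,0.3187,-0.0441],[-0.0005,-0.3187,-0.9479,0.3897],[0,0,0,1]])
w=dict(imaging.camera_info("wrist"));w["world_to_cam"]=T
N=[(-50,40,60),(50,40,60),(50,-40,60),(-50,-40,60),(21.5,18.5,64),(0,-62,94),(-46,-36,52),(46,-36,52)]
uv=np.array([(62,70),(478,67),(484,372),(98,372),(370,150),(274,512),(120,350),(466,346)])/3.3+[155,165]-.35
print("nest",*fit(w,N,uv,[.51,-.02,0]))
print("bolt/knob",onz(w,uv[:4],.06),onz(w,uv[5:6],.094),onz(w,uv[6:],.052))
E
python3 m.py
```

```text
block [ 0.4433 -0.2601  0.1801] [[ 0.1114 -1.3425]
 [ 0.2714 -0.668 ]
 [ 0.4413 -0.2521]
 [-0.6146  0.4486]
 [-0.3995  0.5366]
 [ 0.1262  0.8483]]
nest [ 0.5101 -0.0239  0.0063] [[ 0.2865 -0.4534]
 [-0.0223 -0.5885]
 [ 0.0581 -0.0153]
 [ 0.1727  0.2618]
 [-2.7984  2.1547]
 [-0.5779  0.9323]
 [ 0.3228 -1.0963]
 [ 1.1651 -0.1909]]
bolt/knob [[ 0.4596  0.0154  0.06  ]
 [ 0.5598  0.016   0.06  ]
 [ 0.5603 -0.0636  0.06  ]
 [ 0.4602 -0.064   0.06  ]] [[ 0.511  -0.0851  0.094 ]] [[ 0.4639 -0.0612  0.052 ]
 [ 0.5553 -0.0598  0.052 ]]
```

```bash
cat > go.py <<'E'
# go.py x y z yaw lean(deg): shift and turn in tool axes to a target; lean tips fingers towards stage +y
import sys
from h import *
x,y,z,yaw,lean=map(float,sys.argv[1:])
p,r=tool()
t=R.from_euler('z',yaw)*R.from_euler('x',np.radians(lean))*R.from_matrix([[0,1,0],[1,0,0],[0,0,-1]])
print("at",p,"shift",r.inv().apply(np.array([x,y,z])-p),"turn",(r.inv()*t).as_rotvec())
E
python3 go.py .4349 -.2698 .040 .18 0
```

```text
at [ 0.4398 -0.2301  0.2236] shift [-0.0382 -0.0122  0.1835] turn [-0.0001 -0.0007  0.0083]
```

```bash
python3 nudge.py '[[0.04,-0.038,-0.012,0.04,0,0,0.008],[0.04,-0.038,-0.012,0.095,0,0,0.008],[0.04,-0.038,-0.012,0.14,0,0,0.008],[0.04,-0.038,-0.012,0.165,0,0,0.008],[0.04,-0.038,-0.012,0.1825,0,0,0.008],[0.04,-0.038,-0.012,0.1825,0,0,0.008]]'; python3 - <<'E'
from h import *
snap("side","grasp",(180,330,380,480),4)
print(tool()[0])
E
```

```text
time_s: 1.7
tool_pos: [0.4355, -0.2684, 0.0404]
tcp_rot: [-0.001, 0.639, 0.769, 0.0]
contact_force: [0.4, -0.6, 0.6]
finger_gap: 0.0401
gripper_force: 0.0
[ 0.436  -0.2692  0.0415]
```

View pics/grasp.png

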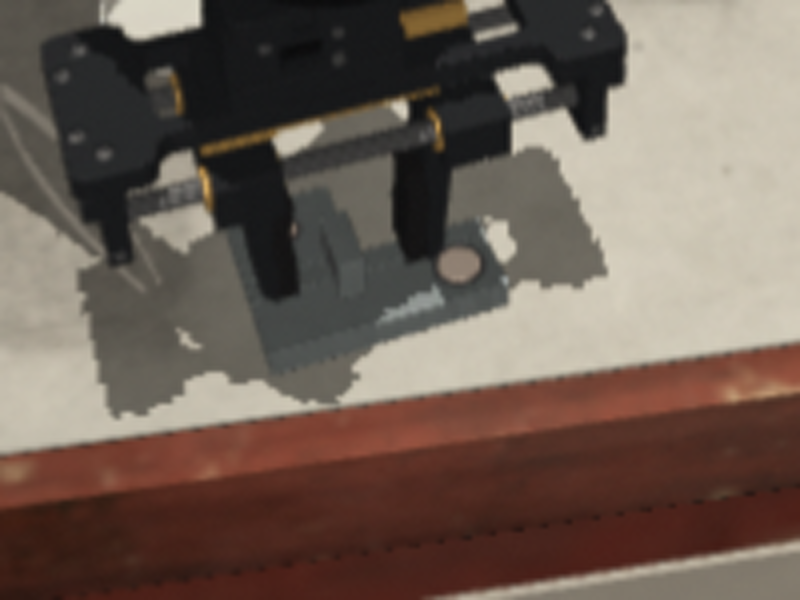

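The fingers straddle the fin, which sits at about crop (345,260). Next I close, lift and re-measure.

```bash
python3 nudge.py '[[0,0,0,0,0,0,0],[0,0,0,0,0,0,0],[0,0,0,0,0,0,0],[0,0,0,0,0,0,0],[0,0,0,-0.01,0,0,0],[0,0,0,-0.05,0,0,0],[0,0,0,-0.1,0,0,0],[0,0,0,-0.1,0,0,0]]'; python3 - <<'E'
from h import *
import pickle
c=snap("wrist","held",(200,100,440,280),3.3);pickle.dump((c,tool()),open("held.pkl","wb"))
E
```

```text
time_s: 2.75
tool_pos: [0.4376, -0.2716, 0.1456]
tcp_rot: [0.004, 0.64, 0.768, -0.0]
contact_force: [-0.5, 0.2, -2.1]
finger_gap: 0.0094
gripper_force: 30.0
```

View pics/held.png

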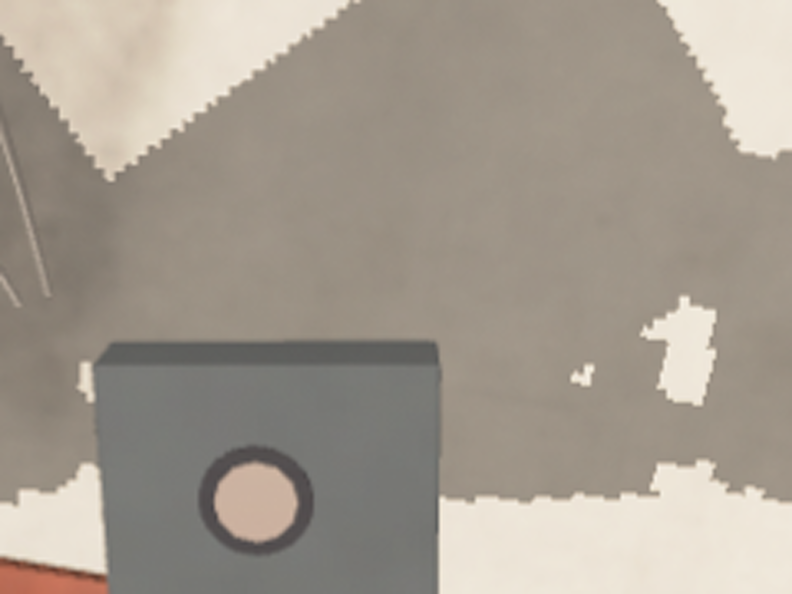

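```bash
cat > m2.py <<'E'
from h import *
import pickle
c,(p,r)=pickle.load(open("held.pkl","rb"))
uv=np.array([(255.5,499.5),(97,364),(440,362)])/3.3+[200,100]-.35
for top in (p[2]-.0288,):
    q,res=fit(c,[(-26,18,top*1e3),(-44.5,34.5,top*1e3),(-4.5,34.5,top*1e3)],uv,[.44,-.26,.18])
    yaw=np.arctan2(r.as_matrix()[1,1],r.as_matrix()[0,1])
    print(p,"toolyaw",yaw,"block",q,"tilt",r.as_matrix()[:,2]);print(res)
    d=R.from_euler('z',-q[2]).apply([p[0]-q[0],p[1]-q[1],0]); print("tcp in block",d[:2], "dyaw",q[2]-yaw)
E
python3 m2.py
```

```text
[ 0.4363 -0.2704  0.1432] toolyaw 0.1819654545047935 block [ 0.4467 -0.2625  0.1833] tilt [ 0.0031 -0.003  -1.    ]
[[ 0.5353 -0.2213]
 [-1.981  -0.03  ]
 [ 0.4776  0.2987]]
tcp in block [-0.0117 -0.0059] dyaw 0.0013146850447584568
```

```bash
python3 - <<'E'
from h import *
P=[];Q=[];C=[]
for i in range(8):
    s=probe_bus.read_state();P.append(s["tool_pos"]);Q.append(s["joint_pos"]);T=imaging.camera_info("wrist")["world_to_cam"];C.append(-T[:3,:3].T@T[:3,3]);imaging.get_image("wrist")
for a in(P,C):print(np.mean(a,0),np.std(a,0))
print(np.std(Q,0),np.array(C)-np.array(P))
import pickle
c,_=pickle.load(open("held.pkl","rb"));T=c["world_to_cam"];q=[.4467,-.2625,.1833]
b=R.from_euler('z',q[2]).apply([-.026,.018,0])[:2]+q[:2]
print("pred depth pellet",(T@[*b,.1144,1])[2], -T[:3,:3].T@T[:3,3])
E
```

```text
[ 0.4349 -0.2691  0.1405] [0.0006 0.0006 0.0012]
[ 0.4204 -0.1878  0.2606] [0.0004 0.0003 0.001 ]
[0.     0.0017 0.0009 0.     0.0001 0.    ] [[-0.0151  0.0818  0.1198]
 [-0.0148  0.0815  0.12  ]
 [-0.0146  0.0813  0.1202]
 [-0.0144  0.0812  0.1203]
 [-0.0144  0.0811  0.1203]
 [-0.0144  0.0811  0.1203]
 [-0.0144  0.0812  0.1203]
 [-0.0145  0.0812  0.1202]]
pred depth pellet 0.16140804417239799 [ 0.4221 -0.1894  0.2651]
```

```bash
sed -i 's/^uv=/p=np.array([.4366,-.2706,.1448])\nuv=/' m2.py; python3 m2.py; python3 - <<'E'
from h import *
print(probe_bus.read_state()["contact_force"])
yaw=.005;b=np.array([.5101,-.0240]);t=b+R.from_euler('z',yaw).apply([-.010,-.0062,0])[:2]
print("tcp over nest",t)
E
python3 go.py .5001 -.0302 .135 .005 0
```

```text
[ 0.4366 -0.2706  0.1448] toolyaw 0.1819654545047935 block [ 0.4467 -0.2619  0.1845] tilt [ 0.0031 -0.003  -1.    ]
[[ 0.3304  0.0768]
 [-2.7823 -0.1043]
 [ 0.8152  0.0984]]
tcp in block [-0.0116 -0.0067] dyaw 0.002494000073236302
[-0.6474  0.2876 -0.9904]
tcp over nest [ 0.5001 -0.0302]
at [ 0.4349 -0.2691  0.1402] shift [0.2232 0.1073 0.0054] turn [-0.0013 -0.0016  0.177 ]
```

```bash
cat > m3.py <<'E'
from h import *
import pickle
c,(p,r)=pickle.load(open("held.pkl","rb"));T=c["world_to_cam"];cam=-T[:3,:3].T@T[:3,3]
P=np.array([(-26,18,0),(-44.5,34.5,0),(-4.5,34.5,0),(-44.5,34.5,-12),(-4.5,34.5,-12)])/1e3
uv=np.array([(255.5,499.5),(97,364),(440,362),(111,345),(438,343)])/3.3+[200,100]-.35
def f(q):
    return (proj(c,(R.from_euler('z',q[2])*R.from_euler('x',q[4])).apply(P)+[q[0],q[1],q[3]])-uv).ravel()
for pit in (0,None):
    g=(lambda q:f([*q,0])) if pit==0 else f
    s=least_squares(g,[.446,-.262,.18,.115]+([] if pit==0 else [0]),x_scale=[.01,.01,.1,.01]+([] if pit==0 else [.1]))
    print(s.x,s.fun.reshape(-1,2).tolist()); t=cam-[-.0145,.0812,.1203]
    print("tcp-block",R.from_euler('z',-s.x[2]).apply(t-s.x[[0,1,3]]))
E
python3 m3.py; cp pics/held.png /dev/null
```

```text
[ 0.4468 -0.2635  0.1832  0.1122] [[0.8393159730032949, 0.04216702332755062], [-0.891592863306073, 0.8652148107058792], [-0.06407012990911198, 1.2076832714864736], [0.7312840948215751, -1.3103188653966242], [-0.5799887859594719, -0.9562167797593304]]
tcp-block [-0.0113 -0.0052  0.0326]
[ 0.4468 -0.2629  0.1841  0.1149 -0.075 ] [[0.6150943030754092, 0.1048312673642613], [-0.9721791071351902, -0.17405344069334205], [0.07007954112805237, 0.07920155010165786], [0.7960568679313553, -0.14146838477566348], [-0.47377877029953197, 0.13270500926245177]]
tcp-block [-0.0114 -0.0058  0.0299]
```

```bash
python3 go.py .4996 -.0320 .16 .005 4.3
```

```text
at [ 0.4349 -0.2691  0.1402] shift [ 0.2215  0.1065 -0.0196] turn [-0.008   0.0733  0.1768]
```

```bash
python3 nudge.py '[[0,0.03,0.012,-0.02,0,0.015,0.03],[0,0.075,0.036,-0.02,-0.004,0.035,0.07],[0,0.12,0.058,-0.02,-0.006,0.05,0.11],[0,0.165,0.08,-0.02,-0.008,0.065,0.15],[0,0.205,0.1,-0.02,-0.008,0.073,0.177],[0,0.2215,0.1065,-0.02,-0.008,0.073,0.177],[0,0.2215,0.1065,-0.02,-0.008,0.073,0.177],[0,0.2215,0.1065,-0.02,-0.008,0.073,0.177]]'; python3 - <<'E'
from h import *
import pickle
for i in range(5): imaging.get_image("side")
c=snap("wrist","hover",(120,130,440,350),2.5);pickle.dump((c,tool()),open("hover.pkl","wb"))
print(tool()[0],probe_bus.read_state()["contact_force"])
E
```

```text
time_s: 4.2
tool_pos: [0.4999, -0.0335, 0.1611]
tcp_rot: [-0.025, 0.705, 0.708, 0.026]
contact_force: [0.0, -0.1, -2.1]
finger_gap: 0.0096
gripper_force: 30.0
[ 0.5    -0.0332  0.1612] [ 0.4562  0.3899 -1.4849]
```

View pics/hover.png

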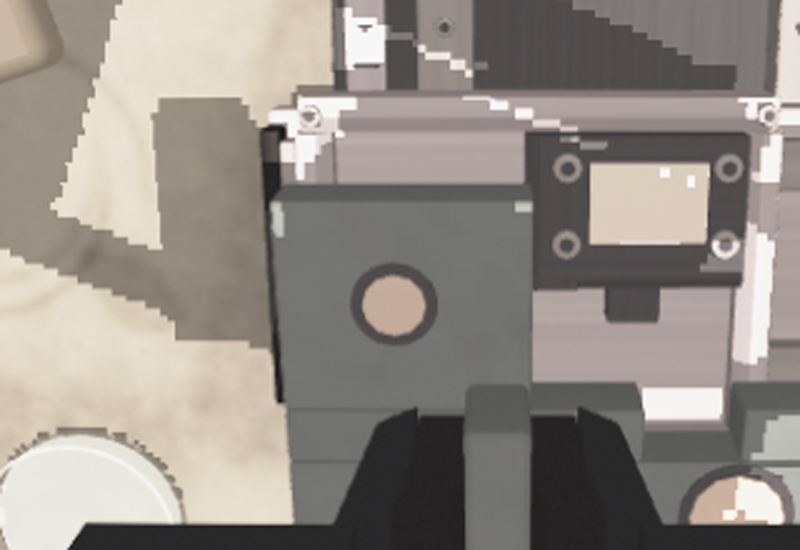

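```bash
cat > m4.py <<'E'
from h import *
import pickle
c,(p,r)=pickle.load(open("hover.pkl","rb"))
u=lambda a:np.array(a)/2.5+[120,130]-.3
n=onz(c,u([(311,116),(769,115)]),.060);yn=np.arctan2(*(n[1]-n[0])[[1,0]]);N=n.mean(0)+R.from_euler('z',yn).apply([0,-.04,0])
print("screws",n,np.linalg.norm(n[1]-n[0]),"nest",N,yn)
P=np.array([(-26,18,0),(-44.5,34.5,0),(-4.5,34.5,0),(-44.5,34.5,-12),(-4.5,34.5,-12),(30,-20,0)])/1e3
uv=u([(394,305),(273,200),(532,200),(282,187),(529,185),(741,514)])
f=lambda q:(proj(c,(R.from_euler('z',q[2])*R.from_euler('x',q[4])).apply(P)+[q[0],q[1],q[3]])-uv)
for z in (None,p[2]-.0294):
  for pit in (None,0):
    g=lambda q:f([q[0],q[1],q[2],q[3] if z is None else z,q[4] if pit is None else pit]).ravel()
    s=least_squares(g,[.51,-.024,.0,.13,0],x_scale=[.01,.01,.1,.01,.1]).x
    print(s,"tcp-block",p-[s[0],s[1],z or s[3]],np.abs(g(s)).max())
E
python3 m4.py
```

```text
screws [[0.4599 0.0151 0.06  ]
 [0.56   0.0158 0.06  ]] 0.10006221697298835 nest [ 0.5102 -0.0246  0.06  ] 0.006944785306058758
[ 0.5108 -0.0238  0.0188  0.1307  0.0177] tcp-block [-0.0108 -0.0094  0.0305] 1.264799408510271
[ 0.5108 -0.0238  0.0201  0.1306  0.    ] tcp-block [-0.0108 -0.0094  0.0306] 1.4441855223525977
[ 0.5108 -0.0235  0.0184  0.1279  0.0198] tcp-block [-0.0109 -0.0096  0.0294] 1.7857674958683845
[ 0.5108 -0.0235  0.0198  0.13    0.    ] tcp-block [-0.0108 -0.0097  0.0294] 1.603454002668684
```

```bash
python3 go.py .4996 -.0333 .108 .006 4.0;python3 go.py .4996 -.0333 .096 .006 4.0
```

```text
at [ 0.5    -0.0332  0.1612] shift [-0.004  -0.0005  0.0531] turn [ 0.0016 -0.0034 -0.0022]
at [ 0.5    -0.0332  0.1612] shift [-0.0049 -0.0005  0.065 ] turn [ 0.0016 -0.0034 -0.0022]
```

```bash
python3 nudge.py '[[0,-0.002,-0.0005,0.03,0.001,-0.003,-0.002],[0,-0.004,-0.0005,0.053,0.001,-0.003,-0.002],[0,-0.004,-0.0005,0.057,0.001,-0.003,-0.002],[0,-0.0045,-0.0005,0.061,0.001,-0.003,-0.002],[0,-0.005,-0.0005,0.065,0.001,-0.003,-0.002],[0,-0.005,-0.0005,0.065,0.001,-0.003,-0.002]]'; python3 -c "
from h import *
imaging.get_image('side');imaging.get_image('side');s=probe_bus.read_state();print(s['tool_pos'],s['contact_force'],s['moment'])"
```

```text
time_s: 5.25
tool_pos: [0.4999, -0.0328, 0.0963]
tcp_rot: [-0.024, 0.704, 0.709, 0.025]
contact_force: [0.1, -0.2, -2.7]
finger_gap: 0.0096
gripper_force: 30.0
[ 0.4999 -0.0327  0.0963] [-0.0237 -1.3706 -2.4193] [-0.2714 -0.0044 -0.0336]
```

```bash
python3 nudge.py '[[0,-0.0001,0,0.0012,0,0,0],[0,-0.0002,0,0.0025,0,0,0],[0,-0.0002,0,0.0025,0,0,0]]'; python3 -c "
from h import *
imaging.get_image('side');imaging.get_image('side');s=probe_bus.read_state();print(s['tool_pos'],s['contact_force'],s['moment'])"
```

```text
time_s: 5.72
tool_pos: [0.5008, -0.0326, 0.095]
tcp_rot: [-0.024, 0.704, 0.709, 0.026]
contact_force: [-0.2, 2.0, 8.6]
finger_gap: 0.0097
gripper_force: 30.0
[ 0.5008 -0.0326  0.095 ] [-1.6774  2.244   8.6275] [ 0.0783  0.2301 -0.0486]
```

```bash
python3 nudge.py '[[0.03,0,0,0,0,0,0],[0.03,0,0,0,0,0,0],[0.03,0,0,-0.02,0,0,0],[0.03,0.003,0,-0.05,0,0,0],[0.03,0.006,0,-0.09,0,0,0],[0.03,0.006,0,-0.09,0,0,0]]'; python3 - <<'E'
from h import *
import pickle
for i in range(5): imaging.get_image("side")
c=snap("wrist","seat",(120,130,440,350),2.5);pickle.dump((c,tool()),open("seat.pkl","wb"))
print(tool()[0],probe_bus.read_state()["contact_force"])
E
```

```text
time_s: 6.58
tool_pos: [0.5016, -0.0336, 0.1867]
tcp_rot: [-0.022, 0.704, 0.709, 0.026]
contact_force: [0.5, -0.4, -0.3]
finger_gap: 0.0297
gripper_force: 0.0
[ 0.4988 -0.0328  0.1823] [-0.3586  0.2508  0.2793]
```

View pics/seat.png

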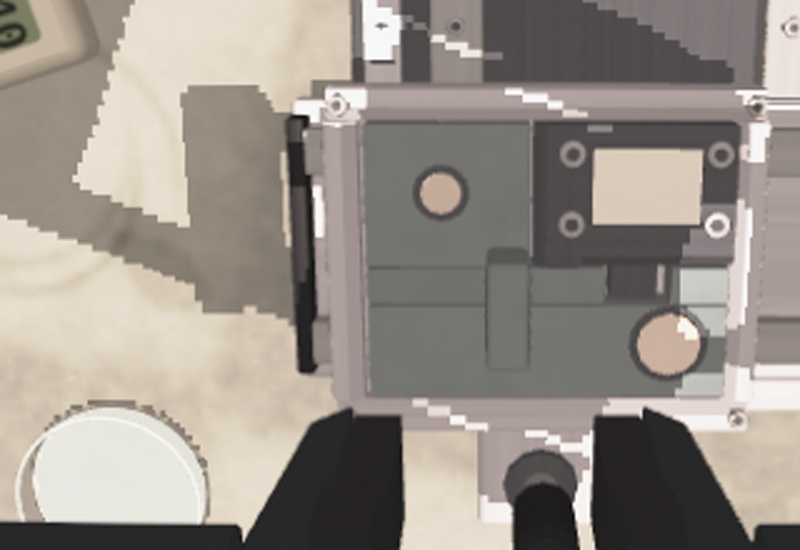

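The block looks fully down in the L space: small pellet at crop (440,192), large at (668,343), rim screws at (337,105), (755,105) and (737,420). I'll check this in numbers and plan the knob approach.

```bash
python3 - <<'E'
from h import *
import pickle
c,(p,r)=pickle.load(open("seat.pkl","rb"))
u=lambda a:np.array(a)/2.5+[120,130]-.3
q,res=fit(c,[(-50,40,60),(50,40,60),(50,-40,60)],u([(337,105),(755,105),(737,420)]),[.51,-.024,0]);print("nest",q,res.tolist())
q,res=fit(c,[(-26,18,64),(30,-20,64)],u([(440,192),(668,343)]),[.51,-.024,0]);print("block",q,res.tolist())
E
python3 go.py .5105 -.1525 .1485 .006 45
```

```text
nest [ 0.5106 -0.0241  0.007 ] [[-0.38206576617216115, 0.09123494633345786], [0.513209598448384, 0.37835260813128], [-0.10926954217353568, -0.5491794589582923]]
block [ 0.5113 -0.0222  0.008 ] [[-0.06905683911151073, -0.046518053105472745], [0.07207178847704654, 0.0545050827656155]]
at [ 0.4988 -0.0328  0.1823] shift [-0.1219  0.011   0.0252] turn [-0.0021  0.7142 -0.    ]
```

```bash
python3 nudge.py '[[0.04,-0.03,0.003,0.0,0,0.17,0],[0.04,-0.06,0.006,0.005,0,0.34,0],[0.04,-0.09,0.009,0.015,0,0.51,0],[0.04,-0.115,0.011,0.022,0,0.65,0],[0.04,-0.122,0.011,0.025,0,0.714,0],[0.04,-0.122,0.011,0.025,0,0.714,0],[0.04,-0.122,0.011,0.025,0,0.714,0]]'; python3 - <<'E'
from h import *
import pickle
for i in range(3): imaging.get_image("side")
a=cv2.resize(imaging.get_image("scene")[165:315,235:335],None,fx=4,fy=4,interpolation=cv2.INTER_CUBIC)
im=imaging.get_image("side");cv2.imwrite("pics/side_full.png",im)
b=cv2.resize(im[160:310,252:352],None,fx=4,fy=4,interpolation=cv2.INTER_CUBIC)
cv2.imwrite("pics/pair.png",np.hstack([a,b]))
pickle.dump((imaging.camera_info("scene"),imaging.camera_info("side")),open("cams.pkl","wb"))
print(tool()[0])
E
```

```text
time_s: 7.75
tool_pos: [0.5113, -0.1522, 0.15]
tcp_rot: [-0.271, 0.651, 0.656, 0.269]
contact_force: [0.3, 0.6, 0.6]
finger_gap: 0.0397
gripper_force: 0.0
[ 0.5117 -0.1522  0.1509]
```

View pics/pair.png

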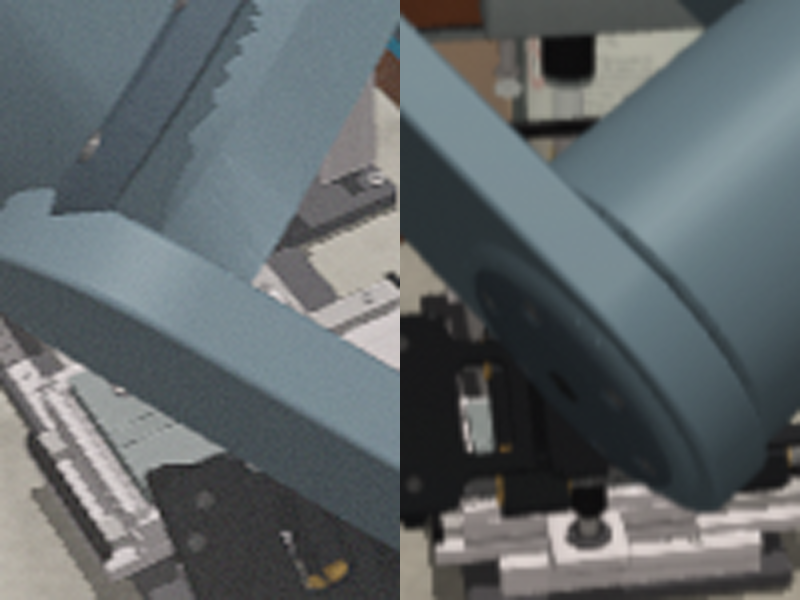

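The arm hides the probe in both views and my views are used up, so I'll find the tip numerically: its height is known (90 mm), and the wrist camera and the first scene picture both see it.

```bash
python3 - <<'E'
from h import *
import pickle
imaging.get_image("wrist");c=imaging.camera_info("wrist");im=imaging.get_image("wrist");cv2.imwrite("pics/w45.png",im);pickle.dump((c,tool()),open("w45.pkl","wb"))
s,d=pickle.load(open("cams.pkl","rb"))
G=np.array([.5312,.1254,.090])
for n,cc,i in(("wrist",c,im),("scene",s,cv2.imread("pics/scene0.png")),("side",d,cv2.imread("pics/side0.png"))):
    t=proj(cc,[G,G+[0,0,.03]]);u,v=np.round(t[0]).astype(int);print(n,t.tolist())
    if n=="side" : continue
    g=cv2.cvtColor(i,cv2.COLOR_BGR2GRAY);print("cols from",u-16,"rows from",v-16)
    for y in range(v-16,v+12): print(y,' '.join('%3d'%a for a in g[y,u-16:u+17]))
E
```

```text
wrist [[346.0351262563851, 1.4739365881741264], [348.4216764312055, -36.53984488264814]]
cols from 330 rows from -15
-15 139 139 139 139 139 138 138 138 137 138 139 140 140 140 140 140 139 139 139 140 140 141 140 140 140 140 140 140 141 141 142 142 142
-14 139 139 139 138 137 137 137 137 138 139 139 140 140 140 139 138 138 139 139 140 139 140 140 140 140 140 140 140 141 142 142 142 143
-13 139 139 139 139 138 138 138 139 138 138 139 140 140 140 139 138 139 139 140 140 140 140 140 141 140 141 140 140 141 141 142 142 142
-12 139 139 139 139 138 138 138 138 139 139 139 140 139 140 139 138 139 139 141 141 140 141 140 140 140 140 140 140 141 141 141 141 141
-11 139 139 140 138 139 138 138 138 139 138 139 139 140 140 140 139 140 140 140 141 140 140 139 138 139 140 141 140 140 140 140 141 140
-10 138 139 140 139 138 139 138 139 138 139 139 140 140 140 140 138 140 140 141 141 141 140 140 139 140 140 140 141 140 140 140 140 140
-9 139 138 139 138 138 138 139 138 138 139 139 139 140 140 140 139 139 140 141 141 140 140 139 140 140 140 140 140 140 141 141 140 141
-8 140 138 138 138 138 138 139 1
[... 6107 characters left out ...]
  63  68  59  66  68  63  68  66  65  72  92 100 103 110 106 115 111
201 125 123 122 120 121 121 124 122 122 124 129 122  84  61  67  62  65  68  69  63  65  65  68  65  65  63  78  90 100 104 108 110 109
202 120 120 121 123 124 125 124 125 111  81  63  65  64  66  68  71  65  69  67  69  66  66  68  66  71  59  65  72  88  97 105 114 108
203 123 125 127 124 125 129 121  82  63  66  59  64  63  66  63  65  64  64  62  66  66  64  64  63  67  66  65  63  79  96  94 107 111
204 122 122 128 112  85  67  63  63  61  63  66  65  65  67  63  63  71  68  66  65  68  68  66  70  66  69  68  65  68  90 101  98 103
side [[294.0716902801293, 217.0117019454803], [293.97299370667906, 204.15317109902463]]
```

```bash
python3 - <<'E'
from h import *
import pickle
s,d=pickle.load(open("cams.pkl","rb"));c,_=pickle.load(open("w45.pkl","rb"))
print(onz(c,[(346.6,4.6)],.09),onz(s,[(255.8,192.7)],.09))
E
python3 go.py .511 -.096 .092 .006 45
```

```text
[[0.5315 0.1215 0.09  ]] [[0.5326 0.1243 0.09  ]]
at [ 0.5117 -0.1525  0.1508] shift [-0.0014 -0.0003  0.0815] turn [-0.0003  0.0021  0.0023]
```

```bash
python3 nudge.py '[[0.04,-0.0014,0,0.03,0,0,0],[0.04,-0.0014,0,0.06,0,0,0],[0.04,-0.0014,0,0.0815,0,0,0],[0.04,-0.0014,0,0.0815,0,0,0],[0,-0.0014,0,0.0815,0,0,0],[0,-0.0014,0,0.0815,0,0,0],[0,-0.0014,0,0.0815,0,0,0],[0,-0.0014,0,0.0815,0,0,0]]'; python3 go.py .511 -.096 .092 .006 45
```

```text
time_s: 9.1
tool_pos: [0.5115, -0.0972, 0.0921]
tcp_rot: [-0.27, 0.651, 0.656, 0.27]
contact_force: [-0.8, -2.9, 3.0]
finger_gap: 0.015
gripper_force: 30.0
at [ 0.5115 -0.0972  0.0921] shift [ 0.0007 -0.0004  0.0009] turn [0.0008 0.002  0.0014]
```

```bash
python3 nudge.py '[[0,0.005,-0.0005,0.005,0,0,0],[0,0.018,-0.002,0.018,0,0,0],[0,0.034,-0.003,0.034,0,0,0],[0,0.052,-0.005,0.052,0,0,0],[0,0.070,-0.007,0.070,0,0,0],[0,0.086,-0.008,0.086,0,0,0],[0,0.098,-0.009,0.098,0,0,0],[0,0.103,-0.0093,0.103,0,0,0]]'; cat > det.py <<'E'
# find the pellets' pale faces in a camera near where they should be, and map them to the worktop frame
from h import *
def det(cam,P,rad,name=None,nimg=3):
    for i in range(nimg): c=imaging.camera_info(cam);im=imaging.get_image(cam)
    if name: cv2.imwrite(f"pics/{name}.png",im)
    for p in P:
        u,v=proj(c,[p])[0];x,y=int(u),int(v);x0,y0=max(0,x-rad),max(0,y-rad)
        w=im[y0:y+rad,x0:x+rad].astype(int)
        if w.size==0: print(cam,"out",u,v);continue
        m=((w[...,2]-w[...,0]>18)&(w[...,2]>120)).astype(np.uint8)
        n,l,st,ce=cv2.connectedComponentsWithStats(m)
        for k in range(1,n):
            if st[k,4]>12:
                q=ce[k]+[x0,y0];print(cam,"pred",np.round([u,v],1),"blob",q,"bbox",st[k,:5],"->",onz(c,[q],.064)[0])
if __name__=="__main__":
    import sys
    a=np.array([float(t) for t in sys.argv[2:]]).reshape(-1,2)
    det(sys.argv[1],np.c_[a,np.full(len(a),.064)],22,"det_%d"%int(probe_bus.read_state()["time_s"]*100))
E
python3 -c "
from h import *
for i in range(4): imaging.get_image('side')
s=probe_bus.read_state();print(s['tool_pos'],s['contact_force'],s['moment'],s['finger_gap'])"
python3 det.py wrist .5323 .103 .476 .1404; python3 det.py scene .5323 .103 .476 .1404
```

```text
time_s: 10.1
tool_pos: [0.5007, 0.0513, 0.092]
tcp_rot: [-0.271, 0.65, 0.656, 0.27]
contact_force: [1.0, -2.9, 6.6]
finger_gap: 0.0147
gripper_force: 30.0
[0.5003 0.0516 0.092 ] [2.0045 2.4336 5.6356] [ 0.5903 -0.1801 -0.203 ] 0.015065296239360499
wrist pred [388.9 248.6] blob [386.0434 242.4296] bbox [  3   1  35  32 852] -> [0.5312 0.1061 0.064 ]
```

```bash
python3 nudge.py '[[0,0.004,0.0003,0.004,0,0,0],[0,0.009,0.0006,0.009,0,0,0],[0,0.0125,0.0006,0.0125,0,0,0],[0,0.0125,0.0006,0.0125,0,0,0]]'; python3 - <<'E'
from h import *
from det import det
for i in range(4): imaging.get_image('side')
s=probe_bus.read_state();print(s['tool_pos'],s['contact_force'])
det("wrist",[(.5318,.1243,.064)],24,"w_large")
c=imaging.camera_info("wrist");im=cv2.imread("pics/w_large.png",0)
t=proj(c,[(.5318,.1243,.09),(.5318,.1243,.12)]);print(t.tolist());u,v=np.round(t[0]).astype(int)
for y in range(v-14,v+20): print(y,u-20,' '.join('%3d'%a for a in im[y,u-20:u+22]))
E
```

```text
time_s: 11.1
tool_pos: [0.5006, 0.069, 0.092]
tcp_rot: [-0.272, 0.65, 0.656, 0.27]
contact_force: [0.6, 2.1, 5.4]
finger_gap: 0.0152
gripper_force: 30.0
[0.5006 0.069  0.092 ] [0.7969 1.8404 6.3262]
wrist pred [386.9 241.2] blob [385.9621 242.202 ] bbox [  7  10  35  30 817] -> [0.5314 0.1238 0.064 ]
[[396.35006916694397, 213.24201967584563], [411.0818861709756, 169.55098062091605]]
199 376 141 141 141 141 142 142 142 142 142 142 141 142 142 145 154 161 163 164 165 165 166 168 168 167 167 167 167 168 167 168 168 168 167 167 168 167 167 165 166 166 167 167
200 376 142 142 141 142 141 142 142 141 142 142 142 142 141 142 143 151 161 164 165 166 166 167 167 167 168 168 168 167 168 168 168 167 167 167 168 167 166 165 166 166 167 167
201 376 141 141 141 141 141 141 141 141 141 141 140 141 141 141 141 142 152 163 165 166 167 168 168 168 167 168 168 168 168 167 168 168 168 168 167 167 166 166 166 166 167 167
202 376 140 140 140 140 140 140 140 139 140 140 140 140 140 140 140 140 151 156 162 165 167 168 168 167 167 168 167 168 167 167 167 168 168 168 167 166 166 166 166 166 167 167
203 376 14
[... 4569 characters left out ...]
 376 168 188 209 212 211 211 211 211 211 211 210 210 210 210 210 211 201 199 178 145 140 140 139 145 160 166 166 167 166 166 165 166 166 165 165 166 165 166 166 172 189 189
230 376 204 211 212 211 211 211 211 211 211 212 210 210 210 210 210 210 210 210 210 179 152 140 140 140 145 159 165 166 166 166 166 166 165 165 166 165 166 166 166 171 188 189
231 376 211 211 211 211 212 211 211 211 211 211 210 210 209 210 210 210 210 210 210 210 187 153 140 140 140 145 160 165 165 166 166 166 166 166 165 166 166 166 165 166 188 189
232 376 211 211 211 211 211 211 211 211 211 211 211 211 210 211 211 210 210 210 210 210 212 189 162 141 141 141 145 161 166 166 166 165 165 166 165 166 166 165 165 165 183 189
```

```bash
python3 - <<'E'
from h import *
c=imaging.camera_info("wrist")
print(onz(c,[(395.5,217),(396.35,213.2)],.09))
a=np.linspace(0,2*np.pi,60)
for y in (.1243,.1225,.1215):
    q=proj(c,np.c_[.5314+.003*np.cos(a),y+.003*np.sin(a),np.full(60,.09)]);print(y,"cols",q[:,0].min(),q[:,0].max(),"rows",q[:,1].min(),q[:,1].max(),"at",q[q[:,1].argmax()],"left at",q[q[:,0].argmin()])
im=cv2.imread("pics/w_large.png")
for y in range(206,226): print(y,' '.join('%4d'%(int(b[2])-int(b[0])) for b in im[y,384:412]))
E
```

```text
[[0.5313 0.1226 0.09  ]
 [0.5318 0.1243 0.09  ]]
0.1243 cols 387.91066246288653 402.8075754315151 rows 206.79032181003987 219.7769994032099 at [395.7168 219.777 ] left at [387.9107 212.8176]
0.1225 cols 388.20781861084504 403.1769861308996 rows 210.64341653845634 223.75769077482258 at [396.0531 223.7577] left at [388.2078 216.7314]
0.1215 cols 388.3738220852696 403.3833581810003 rows 212.8003271269671 225.98610964278993 at [396.241  225.9861] left at [388.3738 218.9223]
206    5    5    6    6    6    5    6    7   11   10    9    9   11   10   11   10   11    9   11   10   10   11   11   10   11    9   10   10
207    6    5    5    4    5    5    6    8   12   11    9    9   11   11   11   11   12   12   11   10   10   11   11   10   10    8    6    5
208    5    5    4    3    5    4    5    9   11   10    9   11   10   11   10   10   10   11   10   11   11   10   10   11   10    6    4    5
209    5    5    4    5    4    4    5   10   11    9    9   10   11   11   11   11   10   11   12   11   11   10   10   10    7    5    5    5
210    6    5    4    4    4    5    6   10   10 
[... 1554 characters left out ...]
   5    5    5    5    5    5    8   10   10   11   12   11   10    9    7    4    4    5    5    4    4    4    4    5    5
222    5    5    5    5    5    5    4    4    4    7    8    7    8   10    9    6    6    5    5    5    5    5    5    4    4    4    4    3
223    5    6    6    5    4    4    4    5    3    4    5    4    3    6    5    4    5    5    4    3    4    4    4    4    5    3    3    4
224    6    6    6    5    5    6    5    5    4    5    4    4    4    4    4    4    3    4    4    5    4    4    4    4    4    5    4    4
225    6    6    6    6    6    5    6    6    5    5    4    5    3    3    3    4    4    4    5    5    5    5    4    5    5    5    5    5
```

In the wrist frame the tip is at (.5317,.1231) and the large pellet at (.5314,.1238), under 1 mm apart. Holding still for the reading.

```bash
python3 nudge.py '[[0,0,0,0,0,0,0],[0,0,0,0,0,0,0],[0,0,0,0,0,0,0],[0,0,0,0,0,0,0],[0,0,0,0,0,0,0],[0,0,0,0,0,0,0],[0,0,0,0,0,0,0],[0,0,0,0,0,0,0]]' | head -1; python3 nudge.py '[[0,0,0,0,0,0,0],[0,0,0,0,0,0,0],[0,0,0,0,0,0,0],[0,0,0,0,0,0,0],[0,0,0,0,0,0,0],[0,0,0,0,0,0,0],[0,0,0,0,0,0,0]]'; python3 det.py wrist .5314 .1238 .475 .1615
```

```text
time_s: 12.45
time_s: 13.32
tool_pos: [0.5006, 0.069, 0.092]
tcp_rot: [-0.272, 0.65, 0.656, 0.27]
contact_force: [0.7, 1.1, 6.9]
finger_gap: 0.0152
gripper_force: 30.0
wrist pred [386.1 242.2] blob [385.9424 242.1936] bbox [  5   7  35  30 816] -> [0.5314 0.1238 0.064 ]
wrist pred [268.1 173.1] blob [268.3454 173.4297] bbox [ 13  15  20  16 249] -> [0.4751 0.1613 0.064 ]
```

```bash
python3 nudge.py '[[0,-0.003,0.006,-0.003,0,0,0],[0,-0.008,0.016,-0.008,0,0,0],[0,-0.014,0.028,-0.014,0,0,0],[0,-0.019,0.040,-0.019,0,0,0],[0,-0.024,0.050,-0.024,0,0,0],[0,-0.027,0.0566,-0.027,0,0,0],[0,-0.027,0.0566,-0.027,0,0,0],[0,-0.027,0.0566,-0.027,0,0,0]]'; cat > chk.py <<'E'
from h import *
from det import det
for i in range(3): imaging.get_image('side')
s=probe_bus.read_state();print(s['tool_pos'],s['contact_force'])
det("wrist",[(.5317,.1231,.064)],20,"w_small")
c=imaging.camera_info("wrist");im=cv2.imread("pics/w_small.png").astype(int)
u,v=np.round(proj(c,[(.5317,.1231,.09)])[0]).astype(int);print(u,v)
for y in range(v-10,v+16): print(y,u-14,' '.join('%4d'%(b[2]-b[0]) for b in im[y,u-14:u+15]))
E
python3 chk.py
```

```text
time_s: 14.48
tool_pos: [0.558, 0.0309, 0.092]
tcp_rot: [-0.272, 0.651, 0.656, 0.27]
contact_force: [3.1, 0.2, 5.4]
finger_gap: 0.015
gripper_force: 30.0
[0.558 0.031 0.092] [1.6674 0.3786 5.4481]
wrist pred [266.5 173.4] blob [268.3434 173.3132] bbox [ 13  12  20  17 265] -> [0.5326 0.1232 0.064 ]
260 140
130 246   14   14   14   15   15   14   11   11   12   11   13   13   13   12   12   12   11   11   11   10   11   12   13   13   13   13   13   14   12
131 246   13   14   14   14   15   13   11   11   12   12   12   13   13   13   12   12   11   11   12   11   12   13   13   14   14   13   14   14   14
132 246   14   14   14   14   14   14   12   12   12   12   12   12   12   12   11   11   11   11   10   11   11   13   14   13   14   13   15   14   15
133 246   14   14   14   14   14   14   12   12   12   12   12   11   12   12   12   12   12   11   11   11   11   14   14   14   14   14   14   14   14
134 246   15   14   14   14   14   13   12   11   12   11   12   12   12   12   11   12   12   12   11   10   11   13   14   14   14   15   14   14   14
135 246   13   13   13   14
[... 2485 characters left out ...]
  5    4    4    4    2    3    3    2    2    3    3    3    2    3    4    4    4    3
152 246    4    4    4    2    2    3    3    3    2    3    3    2    3    3    3    2    3    3    2    3    3    3    4    4    4    3    3    3    3
153 246    3    4    4    3    2    3    3    2    2    3    3    3    3    4    3    3    3    3    3    3    3    4    4    5    3    3    3    3    3
154 246    2    1    1    2    3    3    3    3    3    3    3    3    3    3    3    3    3    3    4    4    5    5    3    3    3    2    4    3    3
155 246    2    1    1    1    1    3    3    3    3    2    3    3    3    3    3    3    2    3    4    4    4    3    4    2    3    2    3    3    3
```

```bash
python3 nudge.py '[[0.04,0,0,0,0,0,0],[0.04,0,0,0,0,0,0],[0.04,0,0,0,0,0,0],[0.04,0,0,-0.02,0,0,0],[0.04,0,0,-0.05,0,0,0],[0.04,0,0,-0.08,0,0,0],[0.04,0,0,-0.08,0,0,0],[0.04,0,0,-0.08,0,0,0]]'; python3 - <<'E'
from h import *
from det import det
for i in range(3): imaging.get_image('side')
print(probe_bus.read_state()["contact_force"])
det("wrist",[(.5326,.1232,.064),(.589,.085,.064)],16,"w_fin")
c=imaging.camera_info("wrist");im=cv2.imread("pics/w_fin.png").astype(int)
u,v=np.round(proj(c,[(.5317,.1231,.09)])[0]).astype(int);print(proj(c,[(.5317,.1231,.09)]))
for y in range(max(0,v-4),v+9): print(y,u-9,' '.join('%4d'%(b[2]-b[0]) for b in im[y,u-9:u+10]))
E
```

```text
time_s: 15.78
tool_pos: [0.5582, -0.0273, 0.1478]
tcp_rot: [-0.271, 0.651, 0.656, 0.27]
contact_force: [0.5, 0.8, -0.5]
finger_gap: 0.0401
gripper_force: 0.0
[-0.4413  0.502   0.8242]
wrist pred [282.5 150.2] blob [282.3139 150.219 ] bbox [  9  11  15  12 137] -> [0.5325 0.1232 0.064 ]
wrist pred [368.  198.9] blob [367.6235 198.0432] bbox [  4   5  25  23 417] -> [0.5888 0.0856 0.064 ]
[[277.636  124.2879]]
120 269   14   13   13   13   11   10   11   11   12   11   11   11   10   10   13   14   13   12   12
121 269   14   14   14   13   12   11   12   11   11   11   12   12   11   10   13   13   13   13   13
122 269   14   14   14   13   12   11   11   12   12   11   12   12   10   10   13   13   14   13   14
123 269   13   15   14   14   13   11   11   12   12   11   12   11   10   11   12   13   12   13   12
124 269   14   13   14   13   12   11   11   12   13   11   11   11   11   11   12   12   12   12   12
125 269   12   11   12   11   11   11   12   12   12   12   12   11   10   10   12   11   11   11   12
126 269    6    6    7    7    6    9   11   12   12   12   12   10   11    9    6    6    6    6    7
127 269    8    7    8    9    8    9   12   12   12   11   11   10   11   10    8    8    9    9    9
128 269   15   15   15   14   15   15   15   15   14   13   12   15   16   16   15   16   16   15   16
129 269   16   16   17   17   16   17   16   16   16   17   16   16   17   17   17   17   18   17   16
130 269   17   17   17   16   17   16   16   16   16   17   16   16   17   17   16   17   17   16   16
131 269   16   17   16   17   16   17   16   16   16   17   17   16   17   17   16   16   17   16   16
132 269   11   13   13   13   12   13   14   13   14   14   13   13   13   13   13   14   13   13   14
```

Small pellet at (.5325,.1232) and tip at about (.5318,.1231), with the hand clear, so I'm handing in.

```bash
python3 -c "
from cell import env, imaging, probe_bus
print(env.hand_in())"
```

```text
the job is handed in; nothing more can be done
None
```

The job is handed in at about 16 s with no verdict shown: the block is seated, the large pellet was held under the tip for about 2 s (under 1 mm off), and the small pellet is left there about 1 mm off; the hand is clear, and I did not re-check the vials after the first pictures.

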